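Line up a keypad panel under the hand punch

TASK

Draw the orange-knobbed stop pin out of the press bed and hang it upright by its collar in the open notch on the bed's side. Then carry the white keypad panel by its cross grip, set it flat on the bed short of the punch head with its blue dot end towards the punch, and let go of it; then slide it along the bed until the middle of the blue dot sits right under the punch tip. Do not knock the punch, and leave the other things on the table where they are.

Things in the scene. Friction and masses are not known exactly. Their poses are not given: they have to be found in the camera images.
- press: Fixed hand press. Origin on the table below the punch tip; z up, -y out of the open throat. Dark red bed 130 wide (x), y -270 to +50 mm, top 50 above the table. Grey column (x -70 to -5) from y=+65. Aluminium head 64 wide over the bed from y=-37 back, underside 115, top 185 above the table; springs and lever above, up to 380. The panel slides in along the press's +y
- punch: Fixed steel punch under the head: 4 mm wide tip pointing down. Origin at the tip, 64 mm above the table (14 above the bed, 6 above a panel lying on it). Widens to 12 dia 14 mm above the tip and to 28 dia 26 mm above it. Axes as the press
- pin: Loose stop pin that stands in the bed's bore at the start, in the panel's way. Steel shank 8 dia reaching 34 below the collar, steel collar 22 dia x 4 thick, orange knob 16 dia x 34 tall on top of the collar. Origin at the middle of the collar's underside, z up the knob. About 60 g
- bore (a point): Mouth centre of the 9.5 mm wide, 40 deep upright bore in the bed's top face, 115 mm in front of the punch (press y=-115); axes as the press
- notch (a point): Where to park the pin: in the slot of the aluminium fork on the bed's +x side, level with the fork's top (50 above the table, as the bed). Slot 11 wide (press y), open at its outer (+x) end, above and below; reaches from 15 mm inside this point to 25 outside. Fork 10 thick. Parked: collar on the fork, shank in the slot. Axes as the press
- panel: Loose white keypad panel with yellow and white keys (2 mm high), plate 90 wide (x) x 170 long (y, from -83 to +87) x 8 thick, plus a 30 wide tongue out to y=-116. Origin on the underside, below the cross grip; z up, +y towards the blue-dot end, -y towards the tail. About 350 g. Lies flat on the table at the start
- blue_dot (a point): Centre of the blue dot (10 dia, in a 20 dia white disc) on the panel's top face, panel x=0, y=+62, z=8
- cross_grip (a point): Middle of the top of the black cross grip, an upright bar 50 long (panel x) x 12 thick (panel y), from the plate's face up to 38 above the panel's underside; for carrying. Too near the dot to pass the punch head with a gripper on it
- tail_tab (a point): Middle of the top of the black tail tab, an upright bar 12 thick (panel x) x 38 long (panel y), up to 38 above the panel's underside, 89 behind the cross grip; for sliding the panel in
- ink_can: Bystander: squat dark steel ink can with black lid, 66 dia x 80 tall; origin on its underside or axis. Leave alone
- screwdriver: Bystander: orange-handled screwdriver lying flat; origin on its underside or axis. Leave alone
- wrench: Bystander: steel open wrench lying flat; origin on its underside or axis. Leave alone
- plug_cup: Bystander: small white plastic cup, 70 dia x 60 tall; origin on its underside or axis. Leave alone
- spare_punch: Bystander: steel spare punch standing on its 32 dia base, 62 tall; origin on its underside or axis. Leave alone
- done_panel: Bystander: finished keypad panel without grips, 90 x 150 x 8, lying flat; origin on its underside or axis. Leave alone
Things that resemble listed ones, but are neither listed nor needed, are in the scene too. Leave any pink look-alike of the panel alone.

How it is judged (in metres and radians):
On the way, in this order (a step that is already met when the one before it is completed fails the run):
1. The stop pin hangs upright in the side notch, let go (x of pin in the frame of notch between -0.014 and 0.02 m and y of pin in the frame of notch between -0.005 and 0.005 m and z of pin in the frame of notch between -0.004 and 0.004 m and angle between pin's own z axis and vertical below 0.15 rad and linear speed of pin below 0.02 m/s and contact force between the fingers and pin below 0.2 N), for 0.2 s.
2. The panel lies flat on the bed, let go, its blue dot still at least 40 mm from the punch (z of panel in the frame of press between 0.046 and 0.054 m and angle between panel's own z axis and vertical below 0.05 rad and linear speed of panel below 0.02 m/s and contact force between the fingers and panel below 0.2 N and contact force between panel and press above 0.5 N and horizontal distance between blue_dot and punch above 0.04 m and x of blue_dot in the frame of press between -0.06 and 0.06 m), for 0.2 s.
3. The blue dot is under the punch tip (horizontal distance between blue_dot and punch below 0.004 m), for 0.2 s.
At the end, for the whole second after the job is handed in: The panel lies flat and still on the bed, the middle of its blue dot within 4 mm (horizontally) of the point under the punch tip, its tail pointing out of the open throat; the pin hangs upright (within 0.15 rad) and still in the side notch, collar on the fork (horizontal distance between blue_dot and punch below 0.004 m and y of tail_tab in the frame of press below -0.1 m and z of panel in the frame of press between 0.046 and 0.054 m and angle between panel's own z axis and vertical below 0.05 rad and linear speed of each of panel, pin below 0.02 m/s and x of pin in the frame of notch between -0.014 and 0.02 m and y of pin in the frame of notch between -0.005 and 0.005 m and z of pin in the frame of notch between -0.004 and 0.004 m and angle between pin's own z axis and vertical below 0.15 rad); the robot touches nothing.
It fails at once if the punch was knocked (more than 5 N) (contact force between punch and anything else above 5 N).
It fails at once if a bystander was moved more than 30 mm (distance of any of ink_can, screwdriver, wrench, plug_cup, spare_punch, done_panel from where it was at the start of the episode above 0.03 m).
It also fails if it takes over 64 s, if anything falls off the work surface, if the arm or the gripper's body presses on something with over 40 N, if the wrist force passes 120 N, or if a joint passes its speed limit or range.

ROBOT

A 6-joint arm with a two-finger parallel gripper is mounted at the origin on the work surface. World frame = base frame: x ahead of the robot, y to its left, z up, the work surface at z = 0. Lengths are in mm, angles in degrees, forces in N, time in s.
With the tool pointing down it reaches from about 350 to 850 mm from the base axis. Payload 8.1 kg.
Tool frame: the origin (TCP) lies midway between the tips of the shut fingers; the grasp point (between the pads) lies 19 mm behind it (r.pinch_z is the distance from the TCP to the grasp point, in mm); z points along the fingers, y is the line along which they close (so a half turn about z gives the same grasp; the last joint's range is limited). The gripper opens to 85 mm and grips with 20 to 120 N. Pads are 22 mm wide; open, the fingers measure 114 mm over their backs; the gripper's body (76 mm by 85 mm) begins 54 mm behind the grasp point. The pads swing forward as they close: fully open they stand 13 mm farther back than shut.
Start: joints at [68.216, 7.471, 85.268, -0, 87.261, -4.893], TCP at [174.307, 574.127, 231.292] pointing down, gripper open.
Joint ranges: [-169.43, 169.43], [-51.17, 129.36], [1.28, 143.12], [-76.62, 256.62], [0, 156.53], [-152.29, 152.29]. Speed limits (degrees/s): [136.94, 136.94, 159.86, 180, 180, 180].

INTERFACE

Orientations are given as [roll, pitch, yaw] about the fixed x, y, z axes, in that order (R = Rz(yaw) Ry(pitch) Rx(roll)).
In Python, from bench import sensors, optics, job, r gives the robot as it stands.
- The arm moves only by the tool play_rows, never from a script. Its argument "motion" is a list that holds one entry, the list of rows, each a list of 6 numbers: the shift along the tool's x, y, z in cm, then the turn, a rotation vector about the tool's x, y, z in degrees. In form: [[[x, y, z, ax, ay, az], ...]]. A call has 1 to 5 rows; each row is the pose to reach, as a shift and turn from the pose commanded when the call began, along the tool's axes at that moment; what a row does not reach only later rows make up. A row lasts 1/10 s, in which the tool goes at most 50 mm and 8.59 degrees, less where a joint would pass 70% of its speed; a pose out of reach is approached as far as the arm can. A call with a gripper value outside its range is refused whole. "jaw" is the opening, from 0 (shut) to 1 (fully open), set as the call begins (left out, the last holds). The fingers move at their own pace and stop on an object; "squeeze" is the grip in N (left out, the last holds). Time passes only in rows, so rows that repeat a pose let the fingers close. It gives the time, the measured TCP pose, the force, the opening and the grip force at its end, in the units of the state.
- sensors.sense(): the state, without advancing time (a new reading comes with each control period).
- optics.snapshot(name): name is "side" or "top"; returns a dict with "pixels" (400x640x3 uint8, red, green, blue), "mtx" (3x3 intrinsics, pixels), "R" (3x3) and "t" (3): a world point X has camera coordinates R X + t. Camera axes: x right, y down, z forward; pixel columns grow to the right and rows downward; lengths in mm; the calibration is good to about 2 mm. A picture is of the moment at which its call begins. There is no depth.
- job.hand_in(): hands the job in; it is judged then, once.
The state is a dict: "time": time; "joint_pos": joint angles; "qd": joint speeds; "joint_efforts": joint torques, N m; "tool_pos": TCP position; "tcp_rot": TCP orientation; "ft_force": force on the tool from outside, world axes, zero at the start; "wrist_torque": the same for the moment, N m; "finger_gap": finger opening in mm; "grip_force": force on a finger pad.
Only numpy, scipy, OpenCV 4.12 (cv2) and the standard library are available. Lean on these libraries where they do the work, as an engineer would, in place of code of your own. Each camera call takes 0.05 s, during which the arm holds its last target. There are 200 camera calls.

## Working session

There is one attempt and no reset: what is moved stays moved. The work goes in short steps, Python scripts to look and compute and a tool call to move; the robot and the scene stay as the last step left them, time stands still between calls to the robot, and variables do not carry over. Pictures are saved under pics/ and viewed, at most 10 in all, crops included, and the job is handed in when it is done.

Besides the shell and the picture viewer there is one more tool, called after "Request:" as name(argument=value, ...), one argument or row to a line, values as JSON. play_rows: Moves the arm, as the interface text tells. Its arguments: {"type":"object","properties":{"motion":{"type":"array","items":{"type":"array","items":{"type":"array","items":{"type":"number"}}}},"jaw":{"type":"number"},"squeeze":{"type":"number"}},"required":["motion"]}

```bash
mkdir -p pics; ls
python3 - <<'E'
from bench import sensors, optics, job, r
import cv2
for n in("side","top"):
    s=optics.snapshot(n);cv2.imwrite(f"pics/{n}0.png",s["pixels"][:,:,::-1])
    print(n,s["mtx"].tolist(),s["R"].round(4).tolist(),s["t"])
print(sensors.sense(),r.pinch_z)
E
```

```text
pics
side [[469.0842302776964, 0.0, 320.9988480369388], [0.0, 469.0842302776964, 205.45859098324576], [0.0, 0.0, 1.0]] [[-0.822, 0.5693, 0.0147], [0.3634, 0.5443, -0.7561], [-0.4385, -0.6161, -0.6543]] [ 441.70138221 -108.63150196 1680.57761337]
top [[419.0170135607974, 0.0, 314.50285226521817], [0.0, 419.0170135607974, 199.5459982284227], [0.0, 0.0, 1.0]] [[-0.0694, -0.9976, -0.0021], [-0.9729, 0.0681, -0.2211], [0.2207, -0.0133, -0.9753]] [   2.49536692  542.94390679 1232.16860741]
{'time': 0.1, 'joint_pos': array([ 6.82177295e+01,  7.51101821e+00,  8.53250992e+01,  1.65905681e-03,
        8.72631485e+01, -4.89157175e+00]), 'qd': array([ 0.05120059, -0.07435743, -0.16028413, -0.06146157, -0.03836549,
       -0.02457432]), 'joint_efforts': array([ 1.39253742e-03, -5.70953429e+01, -5.01942372e+01, -7.18088859e-05,
        8.39458604e-03,  1.54714053e-05]), 'tool_pos': array([174.0884505 , 573.64696554, 230.32713938]), 'tcp_rot': array([-1.79901237e+02, -1.01154220e-02,  1.63109212e+02]), 'ft_force': array([0.13590489, 0.04272627, 0.10390813]), 'wrist_torque': array([ 0.032772  , -0.00600083, -0.04707844]), 'grip_force': 0.0, 'finger_gap': 85.56930067545842} 18.700000000000003
```

View pics/side0.png

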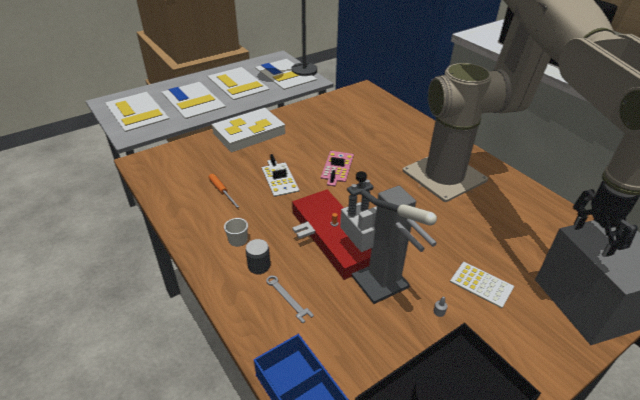

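View pics/top0.png

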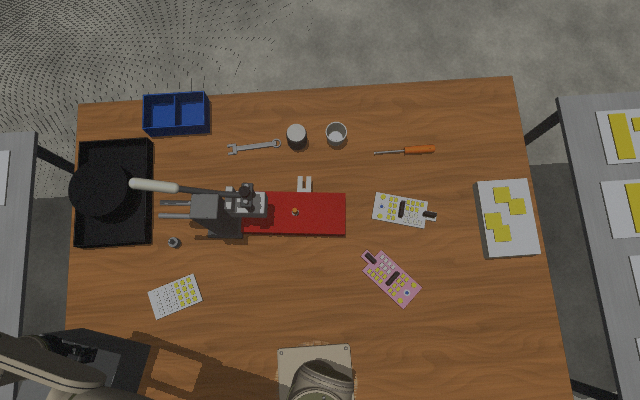

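Top view: the candidates for the panel are the white one with black grips and a blue dot (400,210), the pink look-alike (390,278), done_panel (175,296, no grips) and the keypad box (508,217). I choose (400,210). The candidates for the pin are the orange knob on the red bed (295,212) and the screwdriver's orange handle (420,149). I choose the knob. The fork is at (304,184). I check this in one crop.

```bash
cat > h.py <<'E'
import cv2, numpy as np
from bench import sensors, optics, job, r
def snap(n):
    s=optics.snapshot(n); s["hsv"]=cv2.cvtColor(s["pixels"],cv2.COLOR_RGB2HSV); return s
def plane(s,uv,z):
    uv=np.atleast_2d(np.array(uv,float)); d=np.c_[uv,np.ones(len(uv))]@np.linalg.inv(s["mtx"]).T@s["R"]
    c=-s["R"].T@s["t"]; return c+d*((z-c[2])/d[:,2])[:,None]
def proj(s,X):
    p=(np.atleast_2d(X)@s["R"].T+s["t"])@s["mtx"].T; return p[:,:2]/p[:,2:]
def mask(s,lo,hi,box=None):
    m=cv2.inRange(s["hsv"],np.array(lo),np.array(hi))
    if box: k=np.zeros_like(m);x0,y0,x1,y1=box;k[y0:y1,x0:x1]=255;m&=k
    return m
def cent(m):
    v,u=np.nonzero(m); return np.array([u.mean(),v.mean()]),len(u)
def tri(a,ua,b,ub):
    P=[s["mtx"]@np.c_[s["R"],s["t"]] for s in(a,b)]
    X=cv2.triangulatePoints(P[0],P[1],np.array(ua,float).reshape(2,1),np.array(ub,float).reshape(2,1))[:,0]; return X[:3]/X[3]
E
python3 - <<'E'
from h import *
t=snap("top");s=snap("side")
print("cams",-t["R"].T@t["t"],-s["R"].T@s["t"])
crop=lambda a,x0,y0,x1,y1,f:cv2.resize(a["pixels"][y0:y1,x0:x1,::-1],None,fx=f,fy=f,interpolation=cv2.INTER_NEAREST)
a=crop(t,225,165,445,245,3.6); b=crop(s,255,140,415,280,2); b=cv2.copyMakeBorder(b,0,0,0,a.shape[1]-b.shape[1],0)
cv2.imwrite("pics/c1.png",np.vstack([a,b]))
m=mask(t,(0,150,60),(5,255,255),(225,180,360,250))|mask(t,(174,150,60),(180,255,255),(225,180,360,250))
c=max(cv2.findContours(m,0,2)[0],key=cv2.contourArea); q=c[:,0]
print("red",cv2.boundingRect(c),plane(t,cv2.approxPolyDP(c,3,True)[:,0],50).round(1).tolist(), cv2.approxPolyDP(c,3,True)[:,0].tolist())
for n,S,box in(("t",t,(280,200,310,225)),("s",s,(322,205,345,232))):
    mm=mask(S,(5,150,120),(18,255,255),box); print(n,cent(mm)); exec(f"o{n}=cent(mm)[0]")
print("knob",tri(t,ot,s,os),plane(t,ot,80),plane(t,ot,72))
mb=mask(t,(100,100,60),(130,255,255),(370,190,395,220)); 
if mb.any(): print("blue",cent(mb),plane(t,cent(mb)[0],8))
mk=mask(t,(0,0,0),(180,255,60),(365,185,445,235))
n,l,st,ce=cv2.connectedComponentsWithStats(mk)
for i in range(1,n):
    if st[i,4]>8:
        p=np.argwhere(l==i)[:,::-1]; print(st[i],plane(t,ce[i],38),cv2.minAreaRect(p.astype(np.float32)))
E
```

```text
cams [ 256.44603977  -18.14228568 1321.71860698] [1139.41876455  843.14879919 1010.97329848]
red (241, 191, 105, 45) [[461.5, 195.8, 50.0], [427.9, -108.5, 50.0], [558.7, -128.8, 50.0], [582.4, 117.1, 50.0], [499.4, 114.5, 50.0], [501.7, 191.5, 50.0]] [[241, 231], [341, 235], [344, 193], [265, 191], [267, 217], [242, 218]]
t (array([294.14285714, 209.19047619]), 21)
s (array([335.51851852, 213.22222222]), 27)
knob [508.46614901  28.96792503  91.69408674] [[511.92527816  28.422743    80.        ]] [[513.57125004  28.72274674  72.        ]]
blue (array([381.16666667, 205.83333333]), 6) [[ 518.22647601 -247.59035825    8.        ]]
[398 201   7  17  75] [[ 498.18916194 -303.28692074   38.        ]] ((401.18914794921875, 208.8648681640625), (4.93196964263916, 16.439899444580078), 9.462322235107422)
[423 211  14   7  64] [[ 475.56553315 -389.10661113   38.        ]] ((429.4615478515625, 214.19232177734375), (13.139781951904297, 4.9029035568237305), 11.309932708740234)
```

View pics/c1.png

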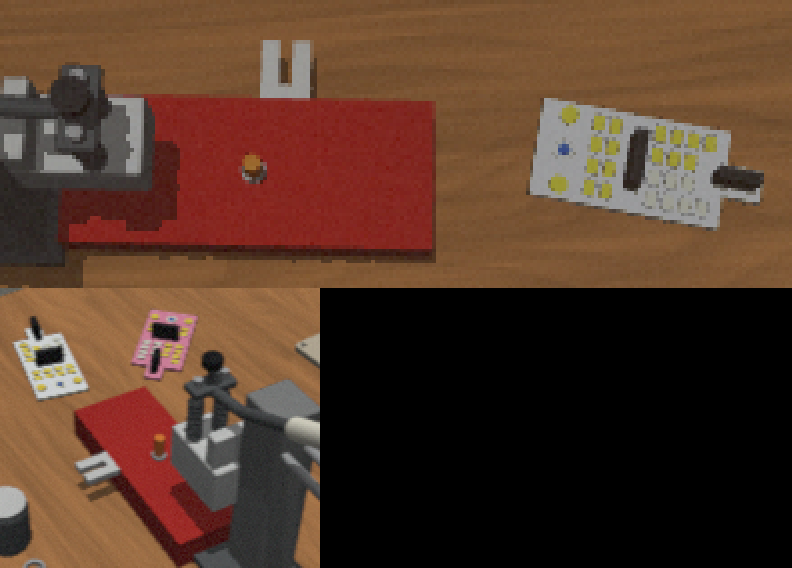

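The crop confirms it: the pin's orange knob is on the red bed at top-image (295,211), the fork slot is at about (303.5,184), and the white panel has its dot at (381,206). Next I refine the edges to subpixel.

```bash
cat >> h.py <<'E'
def edge(s,A,B,z,ch,n=40,w=4.5,trim=.08):
    """subpixel strongest-gradient edge near world segment A-B at height z -> refined end points (mm), rms px"""
    pa,pb=proj(s,[[*A,z],[*B,z]]); d=(pb-pa)/np.linalg.norm(pb-pa); nn=np.array([-d[1],d[0]])
    img=s["pixels"][:,:,ch].astype(np.float32) if isinstance(ch,int) else ch(s["pixels"].astype(np.float32))
    o=np.arange(-w,w+.01,.25); pts=[]
    for f in np.linspace(trim,1-trim,n):
        P=pa+f*(pb-pa)+o[:,None]*nn
        v=cv2.remap(img,P[None,:,0].astype(np.float32),P[None,:,1].astype(np.float32),cv2.INTER_LINEAR)[0]
        g=np.abs(np.gradient(cv2.GaussianBlur(v[None],(0,0),2)[0])); k=g.argmax()
        m=slice(max(0,k-4),k+5); pts.append(P[m].T@g[m]/g[m].sum())
    pts=np.array(pts,np.float32)
    for _ in range(3):
        vx,vy,x,y=cv2.fitLine(pts,cv2.DIST_HUBER,0,.01,.01)[:,0]; e=(pts-[x,y])@[-vy,vx]; pts=pts[np.abs(e)<max(.3,2*np.abs(e).std())]
    c=np.array([x,y]);l=np.array([vx,vy]); ends=[c+((q-c)@l)*l for q in(pa,pb)]
    return plane(s,ends,z)[:,:2],float(e.std())
def meet(E,F):
    a,b=E;c,d=F; k=np.linalg.solve(np.c_[b-a,c-d],c-a); return a+k[0]*(b-a)
def ang(E,F=None): d=E[1]-E[0]; return np.degrees(np.arctan2(d[1],d[0]))
E
python3 - <<'E'
from h import *
t=snap("top")
gr=lambda p:p[:,:,1]
far,e1=edge(t,(561,-125),(578,40),50,1)
end,e2=edge(t,(430,-112),(559,-129),50,1)
near,e3=edge(t,(431,-108),(450,40),50,0,w=4)
print("far",far.round(1),ang(far),e1,"end",end.round(1),ang(end),e2,"near",near.round(1),ang(near),e3)
c1=meet(far,end);c2=meet(near,end);print("corners",c1,c2,np.linalg.norm(c1-c2))
# fork rows dump
y0,y1,x0,x1=174,196,294,314
print(t["pixels"][y0:y1,x0:x1].mean(2).astype(int))
# panel
B=2
u=(.27,.963)
dot=np.array([518.2,-247.6]);import math
for yaw in(-15,):
    ya=np.radians(yaw);Y=np.array([-np.sin(ya),np.cos(ya)]);X=np.array([np.cos(ya),np.sin(ya)]);O=np.array([500,-306.])
    L=lambda x,y:O+x*X+y*Y
    E={}
    for nm,a,b in(("l",(-45,-83),(-45,87)),("r",(45,-83),(45,87)),("f",(-45,87),(45,87)),("b",(18,-83),(45,-83)),("b2",(-45,-83),(-18,-83))):
        E[nm],e=edge(t,L(*a),L(*b),8,B); print(nm,E[nm].round(1).tolist(),ang(E[nm]),e)
    fl,fr=meet(E["f"],E["l"]),meet(E["f"],E["r"]);print(fl,fr,np.linalg.norm(fl-fr))
E
```

```text
far [[ 560.6 -125. ]
 [ 575.9   40.2]] 84.70167494935306 0.09033992141485214 end [[ 429.3 -122. ]
 [ 558.7 -133.4]] -5.0443204429656445 0.054688114672899246 near [[ 431.7 -108.1]
 [ 445.8   40.3]] 84.56445541627554 0.10237512737512589
corners [ 559.81768886 -133.49173558] [ 430.35671938 -122.06445208] 129.96432366153354
[[ 89  93  86  89  91  89  87  87  87  88  86  86  91  91  87  90  90  89
   93  88]
 [ 91  88  90  88  92  90  92  87  90  92  89  91  89  90  89  87  89  90
   90  91]
 [ 89  89  89 104 149 150 154 147 133  90  90  89 121 135 135 134 133 105
   87  89]
 [ 83  88  85 102 153 155 150 150 137  84  84  86 135 153 150 153 152 102
   85  87]
 [ 86  82  84 101 151 153 155 149 137  85  87  90 135 153 152 152 150 105
   88  85]
 [ 86  86  84 119 153 152 152 149 136  89  90  90 133 152 151 152 154 100
   86  84]
 [ 87  89  86 119 151 154 153 147 136  85  82  86 132 154 151 153 150  97
   80  82]
 [ 87  87  89 118 151 155 152 150 102  53  80  78 151 153 154 153 151  98
   54  80]
 [ 84  80  81 118 150 150 154 152 100  55  56  81 150 154 153 150 152  79
   58  84]
 [ 81  80  84
[... 848 characters left out ...]
63  67  65  65  68  68  66  66  68  65  68  68  65  70  69  68
   69  70]
 [ 67  68  66  67  68  65  66  65  62  68  67  65  67  63  68  67  63  68
   68  63]
 [ 66  68  66  67  72  66  70  67  65  64  63  68  67  67  70  70  71  66
   70  67]]
l [[437.0, -375.1], [481.3, -211.0]] 74.89266204817677 0.1457887887954712
r [[523.4, -398.3], [566.8, -233.8]] 75.22419487423304 0.1106937825679779
f [[478.9, -211.1], [565.7, -234.7]] -15.245461462416841 0.17382103204727173
b [[497.3, -393.1], [513.0, -383.8]] 30.478109423176683 0.32867830991744995
b2 [[435.0, -375.2], [461.3, -380.5]] -11.45042261472076 0.07066597789525986
[ 481.08828746 -211.68468149] [ 566.49784858 -234.96273226] 88.52491614423364
```

```bash
cat >> h.py <<'E'
PY=np.radians(-5.3); PX=np.array([np.cos(PY),np.sin(PY)]); PYv=np.array([-np.sin(PY),np.cos(PY)])
PUNCH=np.array([495.09,-127.78])+270*PYv
def press(p): d=np.asarray(p)[...,:2]-PUNCH; return np.stack([d@PX,d@PYv],-1)
def world(x,y): return PUNCH+x*PX+y*PYv
def goto(xyz,yaw):
    """tool shift (cm) and turn (deg) from the present pose to TCP xyz pointing down with yaw"""
    from scipy.spatial.transform import Rotation as Ro
    s=sensors.sense(); R=Ro.from_euler("xyz",s["tcp_rot"],degrees=True)
    print("t",s["time"],"shift",(R.inv().apply(np.array(xyz)-s["tool_pos"])/10).round(2),"turn",(R.inv()*Ro.from_euler("xyz",[180,0,yaw],degrees=True)).as_rotvec(degrees=True).round(2))
E
python3 - <<'E'
from h import *
t=snap("top")
w=plane(t,[[304.15,175.65],[303.4,187.75]],50)[:,:2]; print(w,press(w)); p=press(w)
n=p[1]+[15,0];print("notch press",n,"punch",PUNCH,"bore",world(0,-115),"notch",world(p[1,0]+15,p[:,1].mean()))
goto([340,40,231],175)
E
```

```text
[[623.58756313  -8.25998175]
 [584.46162622  -3.39905109]] [[ 116.90806297 -139.12157051]
 [  77.50039422 -137.89550758]]
notch press [  92.50039422 -137.89550758] punch [520.03005861 141.06566851] bore [509.40744105  26.55732822] notch [599.34087061  -5.39502048]
t 0.3 shift [-3.137e+01 -4.628e+01  2.000e-02] turn [-3.000e-02 -1.000e-02 -1.189e+01]
```

Request:
play_rows(
  motion=[
    [[-2.7,-4.1,0,0,0,0],[-5.4,-8.2,0,0,0,0],[-8.1,-12.3,0,0,0,0],[-10.8,-16.4,0,0,0,0],[-13.5,-20.5,0,0,0,0]],
  ],
  jaw=0.6,
)

```text
time: 0.8
tool_pos: [244.0, 337.0, 231.2]
tcp_rot: [180.0, 0.0, 163.1]
ft_force: [0.8, -0.9, 0.9]
finger_gap: 50.9
grip_force: 0.0
```

Request:
play_rows(
  motion=[
    [[-2.7,-4.1,0,0,0,0],[-5.4,-8.2,0,0,0,0],[-8.1,-12.3,0,0,0,0],[-10.8,-16.4,0,0,0,0],[-13.5,-20.5,0,0,0,0]],
  ],
)

```text
time: 1.3
tool_pos: [313.7, 101.6, 231.6]
tcp_rot: [180.0, 0.1, 163.1]
ft_force: [1.5, -0.5, -0.3]
finger_gap: 51.3
grip_force: 0.0
```

```bash
python3 -c "
from h import *
goto([340,30,200],174.7);goto([509.5,26.8,150],174.7)"
```

```text
t 1.3 shift [-4.59 -6.09  3.16] turn [  0.03   0.09 -11.55]
t 1.3 shift [-20.9   -1.49   8.19] turn [  0.03   0.09 -11.55]
```

Request:
play_rows(
  motion=[
    [[-2.3,-3.0,1.5,0,0,-5],[-4.6,-6.0,3,0,0,-11.5],[-9,-4.8,4.2,0,0,-11.5],[-13.3,-3.6,5.5,0,0,-11.5],[-17.6,-2.4,7,0,0,-11.5]],
  ],
)

```text
time: 1.8
tool_pos: [477.1, 28.4, 161.3]
tcp_rot: [180.0, 0.1, 174.5]
ft_force: [0.3, -0.3, 2.1]
finger_gap: 51.1
grip_force: 0.0
```

```bash
python3 -c "
from h import *
goto([509.5,26.8,57],174.7)"
```

```text
t 1.8 shift [-3.22  0.15 10.43] turn [ 0.01  0.12 -0.19]
```

Request:
play_rows(
  motion=[
    [[-3.2,0.15,1.5,0,0,0],[-3.2,0.15,4.5,0,0,0],[-3.2,0.15,7.5,0,0,0],[-3.2,0.15,10.3,0,0,0],[-3.2,0.15,10.3,0,0,0]],
  ],
)

```text
time: 2.3
tool_pos: [503.2, 27.9, 53.9]
tcp_rot: [-180.0, -0.5, 174.6]
ft_force: [-1.0, 0.3, 0.1]
finger_gap: 51.0
grip_force: 0.0
```

Request:
play_rows(
  motion=[
    [[0,0,0,0,0,0],[0,0,0,0,0,0],[0,0,0,0,0,0],[0,0,0,0,0,0],[0,0,0,0,0,0]],
  ],
  jaw=0,
  squeeze=30,
)

```text
time: 2.8
tool_pos: [508.6, 27.7, 60.6]
tcp_rot: [180.0, 0.2, 174.6]
ft_force: [-1.2, 0.1, 6.0]
finger_gap: 15.2
grip_force: 29.7
```

Request:
play_rows(
  motion=[
    [[0,0,-1.0,0,0,0],[0,0,-2.2,0,0,0],[0,0,-3.5,0,0,0],[0,0,-5.0,0,0,0],[0,0,-5.0,0,0,0]],
  ],
)

```text
time: 3.3
tool_pos: [508.7, 27.6, 111.6]
tcp_rot: [180.0, 0.2, 174.6]
ft_force: [0.1, -0.6, 0.3]
finger_gap: 15.3
grip_force: 29.5
```

```bash
python3 -c "
from h import *
s=sensors.sense();print(s['tool_pos'],s['tcp_rot'],s['ft_force'],s['finger_gap'],press(s['tool_pos']))
a=snap('side');cv2.imwrite('pics/l1.png',cv2.resize(a['pixels'][150:290,270:430,::-1],None,fx=4,fy=4,interpolation=2))
"
```

```text
[508.70975003  27.57523003 111.61088887] [179.99906842   0.24929673 174.61093944] [ 0.05317959 -0.59567086  0.33611162] 15.288357837070285 [  -0.78873237 -114.05089616]
```

View pics/l1.png

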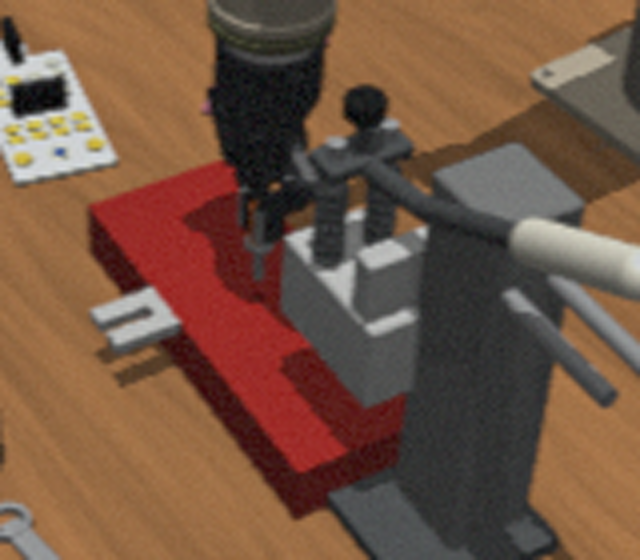

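```bash
python3 -c "
from h import *
goto([*world(92,-137.4),112],174.7)"
```

```text
t 3.35 shift [-9.35 -2.32 -0.16] turn [-0.    0.16 -0.09]
```

Request:
play_rows(
  motion=[
    [[-2.3,-0.6,0,0,0,0],[-4.7,-1.2,0,0,0,0],[-7.0,-1.8,0,0,0,0],[-9.35,-2.3,0,0,0,0],[-9.35,-2.3,0,0,0,0]],
  ],
)

```text
time: 3.85
tool_pos: [599.2, -5.0, 107.4]
tcp_rot: [-180.0, -0.0, 174.6]
ft_force: [-1.5, -0.9, 0.4]
finger_gap: 14.9
grip_force: 29.5
```

Request:
play_rows(
  motion=[
    [[0,0,0,0,0,0],[0,0,0,0,0,0]],
  ],
)

```text
time: 4.05
tool_pos: [596.7, -3.6, 107.5]
tcp_rot: [180.0, -0.1, 174.6]
ft_force: [0.2, -0.5, -0.3]
finger_gap: 14.9
grip_force: 29.5
```

```bash
python3 -c "
from h import *
s=sensors.sense();print(s['tool_pos'],s['tcp_rot'],s['ft_force'],s['finger_gap'],press(s['tool_pos']))
a=snap('side');cv2.imwrite('pics/l2.png',cv2.resize(a['pixels'][190:270,270:370,::-1],None,fx=6,fy=6,interpolation=2))
"
```

```text
[596.70684879  -3.61431767 107.53710283] [ 1.79996478e+02 -1.06256864e-01  1.74617267e+02] [ 0.21856118 -0.52187662 -0.25175767] 14.934664795126277 [  89.71314908 -136.97875542]
```

View pics/l2.png

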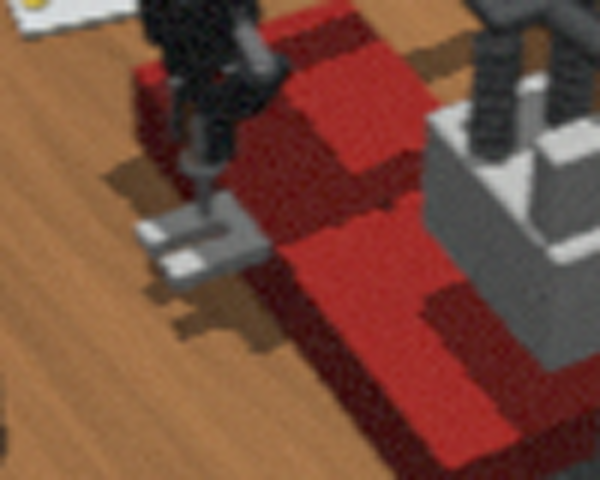

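The pin hangs over the fork with its shank tip at about full-image (304.5,225). The slot runs from about (297,231) to (308,228). I check the alignment numerically.

```bash
python3 -c "
from h import *
a=snap('side')
q=[[596.7,-3.6,63],[596.7,-3.6,50],[*world(77.5,-138.5),50],[*world(117,-138.5),50]]
print(proj(a,q))
g=a['pixels'].mean(2).astype(int)
print(g[213:236,290:316])
"
```

```text
[[304.03487729 225.38976212]
 [304.07413873 228.58839946]
 [307.46628446 226.91797121]
 [295.61589257 231.33781293]]
[[116 110  87  38  36  23  26  36  35  28  31  44  60  55  34  23  18  27
   26  44  52  50  45  53  48  50]
 [116 118 103  73  41  29  27  30  37  37  43  49  58  60  39  22  23  28
   29  40  49  48  49  51  48  49]
 [113 112 111  90  45  30  32  26  37  44  69  68  61  58  34  24  31  16
   35  48  49  45  51  46  42  44]
 [108  95  76  73  61  39  41  31  29  44  66  76  64  56  37  25  33  38
   40  48  42  51  38  49  54  47]
 [ 72  68  65  71  72  59  39  27  31  45  70  79  74  73  56  55  62  63
   46  47  51  50  39  52  48  53]
 [ 64  69  64  70  69  70  48  33  28  34  58  76  85  80  82  78  65  58
   49  49  51  47  46  42  53  44]
 [ 69  69  64  70  70  67  63  47  32  33  43  48  59  62  64  58  52  48
   52  49  49  50  47  53  48  51]
 [ 63  67  65  64  68  69  71  59  49  31  24  35  46  60  61  53  33  38
   50  49  53  55  55  48  54  54]
 [ 62  67  66  66  67  70  69  68  60  41  30  32  43  59  54  47  48  56
   62  52  51  42  48  48  51  52]
 [
[... 824 characters left out ...]
78  80  95
  111 112 112 111 108  99  74  51]
 [104 102  92  89 113 131 120  91  74  71  73  79  81  86  98 112 111 109
  114 110 110 113 114 108  94  66]
 [107 107 105  93  87  84  82  79  78  89 114 127 116 110 109 114 111 116
  111 112 109 104  96  86  70  51]
 [111 108 105 101  95  77  82 113 138 163 185 184 162 123 107 111 108 110
  104  99  82  76  75  76  62  48]
 [113 110 108 105  86  72 102 159 182 190 190 191 187 160 117 109 102  91
   81  74  70  76  72  65  49  36]
 [109 113 107 111  86  63  76 115 163 189 192 189 183 160 115  87  79  74
   74  75  64  47  44  40  31  36]
 [109 109 113 109  93  66  62  80 146 183 173 148 120  92  82  77  74  73
   71  55  41  32  25  28  29  27]]
```

Request:
play_rows(
  motion=[
    [[0,-0.1,0.5,0,0,0],[0,-0.1,1.0,0,0,0],[0,-0.1,1.5,0,0,0],[0,-0.1,2.0,0,0,0],[0,-0.1,2.0,0,0,0]],
  ],
)

```text
time: 4.65
tool_pos: [597.0, -4.8, 87.0]
tcp_rot: [180.0, -0.1, 174.6]
ft_force: [-0.4, 0.5, -0.2]
finger_gap: 14.9
grip_force: 29.5
```

Request:
play_rows(
  motion=[
    [[0,0,0.6,0,0,0],[0,0,1.2,0,0,0],[0,0,1.8,0,0,0],[0,0,2.3,0,0,0],[0,0,2.3,0,0,0]],
  ],
)

```text
time: 5.15
tool_pos: [597.0, -4.9, 64.0]
tcp_rot: [-180.0, -0.1, 174.6]
ft_force: [-0.4, 0.5, -0.8]
finger_gap: 14.8
grip_force: 29.5
```

Request:
play_rows(
  motion=[
    [[0,0,0.1,0,0,0],[0,0,0.2,0,0,0],[0,0,0.3,0,0,0],[0,0,0.35,0,0,0],[0,0,0.35,0,0,0]],
  ],
)

```text
time: 5.65
tool_pos: [597.8, -4.9, 61.8]
tcp_rot: [180.0, 0.0, 174.6]
ft_force: [-0.5, 0.7, -0.7]
finger_gap: 15.0
grip_force: 29.5
```

Request:
play_rows(
  motion=[
    [[0,0,0.1,0,0,0],[0,0,0.15,0,0,0],[0,0,0.15,0,0,0]],
  ],
)

```text
time: 5.95
tool_pos: [598.0, -4.9, 60.7]
tcp_rot: [180.0, 0.0, 174.6]
ft_force: [-0.6, -0.7, 3.2]
finger_gap: 15.0
grip_force: 29.9
```

Contact at 60.7, so the collar is on the fork. I release slowly and rise.

Request:
play_rows(
  motion=[
    [[0,0,-0.1,0,0,0],[0,0,-0.1,0,0,0],[0,0,-0.1,0,0,0],[0,0,-0.1,0,0,0],[0,0,-0.1,0,0,0]],
  ],
  jaw=0.6,
)

```text
time: 6.45
tool_pos: [597.8, -4.9, 61.2]
tcp_rot: [-180.0, -0.0, 174.6]
ft_force: [-0.3, -0.1, 0.7]
finger_gap: 51.3
grip_force: 0.0
```

Request:
play_rows(
  motion=[
    [[0,0,-1.5,0,0,0],[0,0,-3.5,0,0,0],[0,0,-6,0,0,0],[0,0,-9,0,0,0],[0,-2,-10,0,0,0]],
  ],
)

```text
time: 6.95
tool_pos: [598.2, -23.5, 166.7]
tcp_rot: [180.0, 0.4, 174.7]
ft_force: [0.9, -1.0, 0.7]
finger_gap: 50.9
grip_force: 0.0
```

```bash
python3 -c "
from h import *
goto([501.1,-307,155],165)
s=snap('side');a=[s['pixels'][190:270,270:370,::-1]]
cv2.imwrite('pics/l3.png',cv2.resize(a[0],None,fx=5,fy=5,interpolation=2))
m=mask(s,(5,150,100),(18,255,255),(290,190,325,235));print(cent(m),proj(s,[[597.8,-4.9,71]]))
"
```

```text
t 6.95 shift [  7.08 -29.12   1.11] turn [0.07 0.37 9.74]
(array([306.06122449, 210.97959184]), 49) [[303.4534714  223.29253035]]
```

View pics/l3.png

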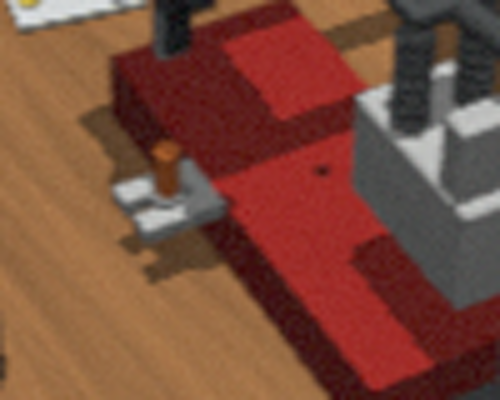

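The picture shows the pin upright in the fork slot at crop (168,170), with the bore empty at crop (322,170). Now the panel.

Request:
play_rows(
  motion=[
    [[1.0,-4.7,0,0,0,0],[2.2,-9.4,0,0,0,0],[3.4,-14.1,0,0,0,0],[4.6,-18.8,0,0,0,0],[5.8,-23.5,0,0,0,0]],
  ],
)

```text
time: 7.5
tool_pos: [515.3, -255.0, 162.3]
tcp_rot: [-180.0, 0.1, 174.6]
ft_force: [1.4, 0.3, 0.0]
finger_gap: 51.5
grip_force: 0.0
```

Request:
play_rows(
  motion=[
    [[0.6,-2.8,1,0,0,5],[1.2,-5.6,2,0,0,9.7],[1.2,-5.6,3,0,0,9.7],[1.2,-5.6,4,0,0,9.7]],
  ],
)

```text
time: 7.9
tool_pos: [498.8, -308.5, 121.3]
tcp_rot: [180.0, 0.0, 164.9]
ft_force: [-0.4, 0.6, -0.6]
finger_gap: 51.4
grip_force: 0.0
```

```bash
python3 -c "
from h import *
goto([501.1,-307,12.5],165)
"
```

```text
t 7.9 shift [-0.18  0.2  10.88] turn [ 0.01  0.03 -0.13]
```

Request:
play_rows(
  motion=[
    [[-0.2,0.2,2.5,0,0,0],[-0.2,0.2,5,0,0,0],[-0.2,0.2,7.5,0,0,0],[-0.2,0.2,9,0,0,0],[-0.2,0.2,9,0,0,0]],
  ],
)

```text
time: 8.4
tool_pos: [500.0, -304.3, 28.6]
tcp_rot: [179.9, -0.3, 165.0]
ft_force: [-0.8, 0.4, -1.0]
finger_gap: 51.2
grip_force: 0.0
```

Request:
play_rows(
  motion=[
    [[0,0,0.6,0,0,0],[0,0,1.2,0,0,0],[0,0,1.7,0,0,0],[0,0,1.7,0,0,0],[0,0,1.7,0,0,0]],
  ],
)

```text
time: 8.9
tool_pos: [501.4, -306.7, 14.5]
tcp_rot: [-180.0, 0.0, 164.9]
ft_force: [0.5, -0.6, -0.1]
finger_gap: 51.2
grip_force: 0.0
```

Request:
play_rows(
  motion=[
    [[0,0,0,0,0,0],[0,0,0,0,0,0],[0,0,0,0,0,0],[0,0,0,0,0,0],[0,0,0,0,0,0]],
  ],
  jaw=0,
  squeeze=60,
)

```text
time: 9.4
tool_pos: [501.6, -306.9, 14.8]
tcp_rot: [-180.0, 0.0, 164.9]
ft_force: [-0.5, -0.7, 3.6]
finger_gap: 10.9
grip_force: 60.9
```

Request:
play_rows(
  motion=[
    [[0,0,-1,0,0,0],[0,0,-2.5,0,0,0],[0,0,-4.5,0,0,0],[0,0,-6.5,0,0,0],[0,0,-8.0,0,0,0]],
  ],
)

```text
time: 9.9
tool_pos: [501.8, -306.8, 96.6]
tcp_rot: [-180.0, 0.1, 164.9]
ft_force: [0.1, -1.0, -4.6]
finger_gap: 10.4
grip_force: 59.8
```

Request:
play_rows(
  motion=[
    [[0,0,0,0,0,0],[0,0,0,0,0,0],[0,0,0,0,0,-5],[0,0,0,0,0,-9.7],[0,0,0,0,0,-9.7]],
  ],
)

```text
time: 10.4
tool_pos: [500.3, -305.8, 92.5]
tcp_rot: [179.9, -0.1, 174.7]
ft_force: [0.1, -0.4, -4.7]
finger_gap: 10.9
grip_force: 59.7
```

```bash
python3 -c "
from h import *
print(world(0,-132));goto([*world(0,-135),94],174.7)
"
```

```text
[507.83714107   9.63000835]
t 10.4 shift [ 2.18 31.18 -0.1 ] turn [ 0.09 -0.14 -0.02]
```

Request:
play_rows(
  motion=[
    [[0.3,3,0,0,0,0],[0.6,7,0,0,0,0],[0.9,11,0,0,0,0],[1.2,15,0,0,0,0],[1.5,19,0,0,0,0]],
  ],
)

```text
time: 10.9
tool_pos: [503.4, -114.3, 93.3]
tcp_rot: [180.0, -0.1, 174.4]
ft_force: [1.6, 0.8, -4.5]
finger_gap: 10.8
grip_force: 59.8
```

Request:
play_rows(
  motion=[
    [[0.2,4,0,0,0,0],[0.4,7,0,0,0,0],[0.6,9.5,0,0,0,0],[0.7,11.5,0,0,0,0],[0.7,12.0,0,0,0,0]],
  ],
)

```text
time: 11.4
tool_pos: [507.8, 6.2, 93.4]
tcp_rot: [180.0, -0.1, 174.6]
ft_force: [-0.9, 0.0, -4.8]
finger_gap: 10.5
grip_force: 59.9
```

Request:
play_rows(
  motion=[
    [[0,0,0,0,0,0],[0,0,0,0,0,0],[0,0,0,0,0,0]],
  ],
)

```text
time: 11.7
tool_pos: [508.5, 3.2, 94.1]
tcp_rot: [-180.0, -0.0, 174.5]
ft_force: [0.1, 0.2, -3.9]
finger_gap: 10.7
grip_force: 60.0
```

```bash
python3 -c "
from h import *
goto([*world(0,-135),66],174.7)
"
```

```text
t 11.7 shift [0.12 0.33 2.81] turn [-0.02 -0.02 -0.18]
```

Request:
play_rows(
  motion=[
    [[0.1,0.2,0.8,0,0,0],[0.1,0.2,1.5,0,0,-0.2],[0.1,0.2,2.2,0,0,-0.2],[0.1,0.2,2.6,0,0,-0.2],[0.1,0.2,2.6,0,0,-0.2]],
  ],
)

```text
time: 12.2
tool_pos: [506.9, 6.2, 67.1]
tcp_rot: [-180.0, -0.1, 174.8]
ft_force: [-0.2, 1.3, -4.8]
finger_gap: 10.5
grip_force: 59.9
```

Request:
play_rows(
  motion=[
    [[0,0,0.1,0,0,0],[0,0,0.2,0,0,0],[0,0,0.3,0,0,0],[0,0,0.3,0,0,0]],
  ],
)

```text
time: 12.6
tool_pos: [507.8, 6.2, 65.4]
tcp_rot: [-180.0, 0.0, 174.8]
ft_force: [0.1, -0.7, -4.0]
finger_gap: 11.0
grip_force: 59.9
```

Request:
play_rows(
  motion=[
    [[0,0,0.08,0,0,0],[0,0,0.15,0,0,0],[0,0,0.15,0,0,0]],
  ],
)

```text
time: 12.9
tool_pos: [508.0, 6.2, 64.7]
tcp_rot: [-180.0, 0.0, 174.8]
ft_force: [-4.6, -0.3, 4.0]
finger_gap: 10.7
grip_force: 61.3
```

Bed contact. Release and rise.

Request:
play_rows(
  motion=[
    [[0,0,0,0,0,0],[0,0,0,0,0,0],[0,0,0,0,0,0],[0,0,0,0,0,0],[0,0,0,0,0,0]],
  ],
  jaw=0.6,
)

```text
time: 13.4
tool_pos: [507.9, 6.2, 63.8]
tcp_rot: [-180.0, 0.0, 174.8]
ft_force: [-0.1, -0.5, -0.2]
finger_gap: 51.0
grip_force: 0.0
```

Request:
play_rows(
  motion=[
    [[0,0,-1,0,0,0],[0,0,-2.5,0,0,0],[0,0,-4.5,0,0,0],[0,0,-7,0,0,0],[0,0,-10,0,0,0]],
  ],
)

```text
time: 13.9
tool_pos: [507.4, 6.3, 165.5]
tcp_rot: [-180.0, -0.0, 174.8]
ft_force: [1.0, 0.6, 0.2]
finger_gap: 51.4
grip_force: 0.0
```

Request:
play_rows(
  motion=[
    [[1,-4,0,0,0,0],[2.5,-8.5,0,0,0,0],[5,-13,0,0,0,0],[8,-17,0,0,0,0],[11,-20,0,0,0,0]],
  ],
)

```text
time: 14.4
tool_pos: [379.2, -185.0, 165.6]
tcp_rot: [-179.9, 0.1, 174.8]
ft_force: [-0.4, -0.7, -0.1]
finger_gap: 51.3
grip_force: 0.0
```

```bash
cat > p.py <<'E'
from h import *
def panel(t,O,yaw,near=True):
    """panel origin (front/back unused): from left/right plate edges and dot"""
    ya=np.radians(yaw);Y=np.array([-np.sin(ya),np.cos(ya)]);X=np.array([np.cos(ya),np.sin(ya)])
    L=lambda x,y:O+x*X+y*Y
    E={}
    for nm,a,b in(("l",(-45,-83),(-45,25)),("r",(45,-83),(45,25)),("b",(20,-83),(45,-83)),("b2",(-45,-83),(-20,-83)),("tip",(-15,-116),(15,-116))):
        E[nm],e=edge(t,L(*a),L(*b),58,1 if nm!="x" else 2,w=3.5); print(nm,press(E[nm]).round(1).tolist(),round(ang(E[nm]),2),round(e,2))
    return E
E
python3 - <<'E'
from p import *
t=snap("top");O=world(0,-135.5)
panel(t,O,-5.2)
mb=mask(t,(100,90,60),(130,255,255),(255,195,300,225));
if mb.any(): print("blue",cent(mb),press(plane(t,cent(mb)[0],58)))
s=snap("side");v=[t["pixels"][165:265,240:370,::-1],s["pixels"][165:265,270:400,::-1]]
cv2.imwrite("pics/p1.png",np.hstack([cv2.resize(i,None,fx=3,fy=3,interpolation=2) for i in v]))
E
```

```text
l [[-44.6, -218.6], [-43.1, -110.6]] 83.89 0.13
r [[46.0, -218.4], [43.9, -110.5]] 85.78 0.05
b [[20.1, -217.2], [45.1, -217.1]] -5.01 0.01
b2 [[-44.9, -218.1], [-19.9, -217.8]] -4.54 0.02
tip [[-14.8, -251.6], [15.2, -251.3]] -4.86 0.05
blue (array([281.71428571, 211.        ]), 7) [[  0.23021305 -73.66337904]]
```

View pics/p1.png

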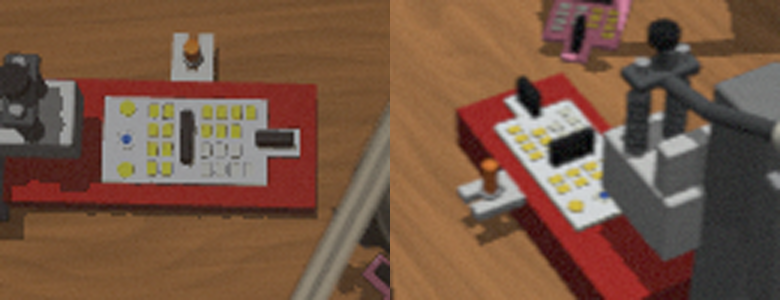

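```bash
python3 -c "
from h import *
print(sensors.sense()['joint_pos'].round(1),press([507.9,6.2]),world(0.3,-224.3))
goto([*world(0.3,-224.3),130],84.8)
"
```

```text
[-3.320e+01 -1.940e+01  1.172e+02 -1.000e-01  8.210e+01 -1.177e+02] [   0.37942208 -135.40953771] [499.61005326 -82.30309247]
t 14.5 shift [-11.17  11.53   3.51] turn [-7.000e-02  1.300e-01  8.972e+01]
```

Request:
play_rows(
  motion=[
    [[0,0,0,0,0,8],[0,0,0,0,0,16],[0,0,0,0,0,24],[0,0,0,0,0,32],[0,0,0,0,0,40]],
  ],
  jaw=0.5,
)

```text
time: 15.0
tool_pos: [380.9, -182.9, 165.3]
tcp_rot: [180.0, 0.1, 134.5]
ft_force: [0.3, -0.2, 0.5]
finger_gap: 42.4
grip_force: 0.0
```

Request:
play_rows(
  motion=[
    [[0,0,0,0,0,8],[0,0,0,0,0,16],[0,0,0,0,0,24],[0,0,0,0,0,32],[0,0,0,0,0,40]],
  ],
)

```text
time: 15.5
tool_pos: [380.9, -182.8, 165.3]
tcp_rot: [179.9, 0.1, 94.5]
ft_force: [-0.5, -0.0, -0.0]
finger_gap: 43.0
grip_force: 0.0
```

Request:
play_rows(
  motion=[
    [[0,0,0,0,0,5],[0,0,0,0,0,9.7],[0,0,0,0,0,9.7]],
  ],
)

```text
time: 15.8
tool_pos: [380.8, -182.9, 165.1]
tcp_rot: [179.9, 0.0, 85.1]
ft_force: [0.8, -0.9, 0.7]
finger_gap: 42.6
grip_force: 0.0
```

```bash
python3 -c "
from h import *
goto([*world(0.3,-224.3),125],84.8)
"
```

```text
t 15.8 shift [11.04 10.96  4.02] turn [0.09 0.03 0.26]
```

Request:
play_rows(
  motion=[
    [[3,3,0,0,0,0.2],[6,6,1,0,0,0.2],[9,9,2,0,0,0.2],[11,11,3,0,0,0.2],[11,11,4,0,0,0.2]],
  ],
)

```text
time: 16.3
tool_pos: [501.7, -80.2, 124.4]
tcp_rot: [179.9, -0.0, 85.2]
ft_force: [-0.5, -0.0, 0.2]
finger_gap: 42.8
grip_force: 0.0
```

Request:
play_rows(
  motion=[
    [[0,0,0,0,0,0],[0,0,0,0,0,0],[0,0,0,0,0,0]],
  ],
)

```text
time: 16.6
tool_pos: [499.0, -83.5, 124.7]
tcp_rot: [179.9, 0.0, 84.9]
ft_force: [-0.3, 0.4, -0.5]
finger_gap: 42.6
grip_force: 0.0
```

```bash
python3 -c "
from h import *
goto([*world(0.3,-224.3),67],84.9)
"
```

```text
t 16.6 shift [0.13 0.04 5.77] turn [ 0.06  0.02 -0.01]
```

Request:
play_rows(
  motion=[
    [[0.1,0,1.5,0,0,0],[0.1,0,3,0,0,0],[0.1,0,4.5,0,0,0],[0.1,0,5.6,0,0,0],[0.1,0,5.6,0,0,0]],
  ],
)

```text
time: 17.1
tool_pos: [497.1, -81.3, 64.8]
tcp_rot: [-179.7, -0.0, 84.9]
ft_force: [-0.5, 0.2, 0.8]
finger_gap: 42.7
grip_force: 0.0
```

Request:
play_rows(
  motion=[
    [[0,0,0,0,0,0],[0,0,0,0,0,0],[0,0,0,0,0,0],[0,0,0,0,0,0],[0,0,0,0,0,0]],
  ],
  jaw=0,
  squeeze=25,
)

```text
time: 17.6
tool_pos: [499.8, -82.0, 68.6]
tcp_rot: [179.9, 0.0, 84.9]
ft_force: [0.6, -0.1, 3.1]
finger_gap: 11.6
grip_force: 28.3
```

Run:
```python
from p import *
s=sensors.sense();print(s["tool_pos"],s["tcp_rot"],press(s["tool_pos"]))
t=snap("top");panel(t,world(0,-135.5),-5.2)
mb=mask(t,(100,90,60),(130,255,255),(255,195,300,225));
if mb.any(): print("blue",cent(mb),press(plane(t,cent(mb)[0],58)))
```

```text
[499.84676191 -81.9642704   68.55332766] [1.79912296e+02 1.34728978e-02 8.49030257e+01] [   0.50439946 -223.94076158]
l [[-45.2, -218.6], [-41.8, -110.6]] 82.9 0.25
r [[50.8, -218.1], [43.4, -110.5]] 88.61 0.51
b [[20.1, -218.5], [44.9, -216.0]] 0.28 0.3
b2 [[-44.9, -212.5], [-19.9, -212.5]] -5.28 0.11
tip [[-14.1, -249.8], [12.1, -259.6]] -25.83 0.24
blue (array([281.71428571, 211.        ]), 7) [[  0.23021305 -73.66337904]]
```

Request:
play_rows(
  motion=[
    [[0.7,0,0,0,0,0],[1.7,0,0,0,0,0],[2.8,0,0,0,0,0],[3.9,0,0,0,0,0],[5,0,0,0,0,0]],
  ],
)

```text
time: 18.15
tool_pos: [504.2, -31.9, 68.6]
tcp_rot: [179.9, 0.1, 84.9]
ft_force: [-1.2, -5.2, 6.1]
finger_gap: 11.7
grip_force: 28.8
```

Request:
play_rows(
  motion=[
    [[0.7,0,0,0,0,0],[1.3,0,0,0,0,0],[1.8,0,0,0,0,0],[2.0,0,0,0,0,0],[2.0,0,0,0,0,0]],
  ],
)

```text
time: 18.65
tool_pos: [505.9, -11.7, 68.5]
tcp_rot: [179.9, 0.0, 84.9]
ft_force: [0.2, -3.5, 5.6]
finger_gap: 11.5
grip_force: 28.8
```

Request:
play_rows(
  motion=[
    [[0,0,0,0,0,0],[0,0,0,0,0,0]],
  ],
)

```text
time: 18.85
tool_pos: [505.9, -11.7, 68.5]
tcp_rot: [179.9, 0.0, 84.9]
ft_force: [0.4, -1.9, 6.0]
finger_gap: 11.5
grip_force: 28.8
```

Run:
```python
from h import *
s=sensors.sense();print(s["tool_pos"],s["tcp_rot"],press(s["tool_pos"])-[.504,-223.94])
```

```text
[505.93482854 -11.66905251  68.5270175 ] [1.79930905e+02 9.62079467e-03 8.49284248e+01] [-0.4307728  70.55628133]
```

Request:
play_rows(
  motion=[
    [[0.1,0,0,0,0,0],[0.2,0,0,0,0,0],[0.28,0,0,0,0,0],[0.28,0,0,0,0,0],[0.28,0,0,0,0,0]],
  ],
)

```text
time: 19.35
tool_pos: [506.1, -9.4, 68.5]
tcp_rot: [179.9, 0.1, 84.9]
ft_force: [-0.8, -3.9, 5.3]
finger_gap: 11.4
grip_force: 28.8
```

Request:
play_rows(
  motion=[
    [[0,0,0,0,0,0],[0,0,0,0,0,0],[0,0,0,0,0,0],[0,0,0,0,0,0],[0,0,0,0,0,0]],
  ],
  jaw=0.5,
)

```text
time: 19.85
tool_pos: [505.5, -9.1, 67.6]
tcp_rot: [-180.0, -0.0, 84.9]
ft_force: [-0.4, -0.8, -0.4]
finger_gap: 42.4
grip_force: 0.0
```

Request:
play_rows(
  motion=[
    [[0,0,-1,0,0,0],[0,0,-2.5,0,0,0],[0,0,-4.5,0,0,0],[0,0,-7,0,0,0],[0,0,-10,0,0,0]],
  ],
)

```text
time: 20.35
tool_pos: [505.4, -9.2, 169.6]
tcp_rot: [-180.0, -0.0, 84.9]
ft_force: [0.6, 0.9, -0.1]
finger_gap: 42.6
grip_force: 0.0
```

Request:
play_rows(
  motion=[
    [[-4,-1,0,0,0,0],[-8,-3,0,0,0,0],[-12,-6,0,0,0,0],[-16,-9,0,0,0,0],[-19,-12,0,0,0,0]],
  ],
)

```text
time: 20.85
tool_pos: [368.2, -189.7, 169.6]
tcp_rot: [179.9, 0.1, 84.9]
ft_force: [-0.7, -0.5, -0.5]
finger_gap: 42.6
grip_force: 0.0
```

Run:
```python
from p import *
t=snap("top");panel(t,world(0,-62),-5.2)
s=snap("side");v=[t["pixels"][165:265,230:360,::-1],s["pixels"][165:265,270:400,::-1]]
cv2.imwrite("pics/p2.png",np.hstack([cv2.resize(i,None,fx=3,fy=3,interpolation=2) for i in v]))
```

```text
l [[-43.7, -145.0], [-45.7, -37.1]] 85.8 0.05
r [[43.6, -144.9], [45.0, -36.9]] 83.94 0.12
b [[20.2, -146.0], [45.2, -145.6]] -4.25 0.03
b2 [[-44.9, -145.1], [-19.9, -144.9]] -4.83 0.04
tip [[-14.8, -178.6], [15.2, -177.4]] -3.16 0.07
```

View pics/p2.png

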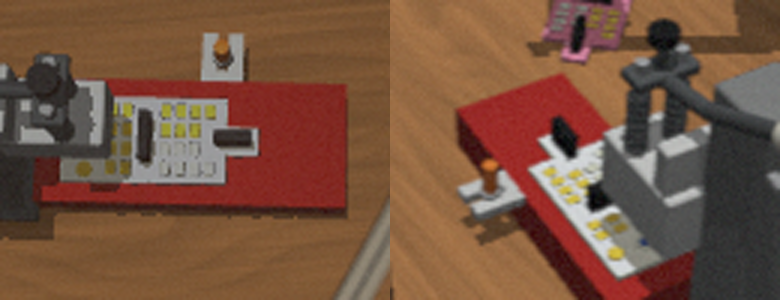

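Run:
```python
from p import *
s=snap("side");m=mask(s,(100,80,30),(130,255,255),(345,235,365,255))
if m.any(): print(cent(m),press(plane(s,cent(m)[0],58)))
print(proj(s,[[*PUNCH,58]]),proj(s,[[*PUNCH,64]]),proj(s,[[*world(0,3),58]]));print(s["pixels"][239:252,347:362].astype(int)[:,:,2]-s["pixels"][239:252,347:362].astype(int)[:,:,0])
```

```text
(array([354.33333333, 245.66666667]), 3) [[1.3119307  0.10107808]]
[[354.70538644 245.48459719]] [[354.83665084 243.99576573]] [[355.27640132 246.15475595]]
[[-54 -36 -13  -7  -2   2  -1  -1   0  -2   1   2  -1   4   1]
 [-85 -73 -33  -9  -6  -1  -2   1   0  -2   1   1   2   2   3]
 [-76 -55 -24 -10  -7  -5  -3   1  -3  -1   0   0   2  -3  -1]
 [-18 -11 -11 -12 -11  -7  -4  -1   3  -1  -1   1  -1   2   0]
 [-11 -10 -11 -10 -11  -9  -8   0   1  -2   0  -2  -1  -2   0]
 [ -9  -8 -11 -13 -10  -8   6  16   4   1   0   2   0   0   0]
 [-11 -10 -11 -10  -9   0  23  50  21   3  -3   1  -1   2   2]
 [-11  -8  -9 -11  -9  -7  10  39  28   9  -1   2  -1   2   0]
 [-30 -11 -11 -11 -10 -10  -7  -6  -8  -8  -4  -1  -1  -1  -3]
 [-95 -28 -14  -9 -12 -12 -13  -9 -10 -10  -7  -8  -1   1   0]
 [-99 -33 -13  -9 -13 -12 -12 -10 -14 -11 -11  -8  -7  -2  -1]
 [-78 -25 -11  -9 -13 -10 -12 -11 -10 -13 -13  -9  -8  -3   1]
 [-10  -1  -7 -12 -12 -13 -10 -11 -13 -11 -11 -12  -9  -7  -5]]
```

The side view also puts the dot within about 1 mm of the point under the punch. Handing in.

```bash
python3 -c "
from bench import job
print(job.hand_in())"
```

```text
the job is handed in; nothing more can be done
None
```

I handed the job in at about 21 s of robot time, but the judge's verdict was not shown: the pin hangs upright in the side notch, and the panel lies flat on the bed with its blue dot measured within about 1.5 mm of the point under the punch tip.

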